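# Seat a club head with the air pusher's spring-centred lever

## Task

Two identical bench pushers stand on the table and a club head waits in the nest of one of them. Using that pusher's hand lever only, push the lever all the way over towards its cylinder and club head, hold it there for at least two seconds so that the pad drives the head back towards the end stop, then let the lever come back upright. Do not push it the other way, do not touch the club head yourself, and leave the other pusher's lever alone.

Things in the scene. Friction and masses are not known exactly. Their poses are not given: they have to be found in the camera images.
- loaded_station: Fixed pusher whose nest holds the club head. Origin on the table under the lever pivot; x runs level from the lever over the cylinder to nest and end stop, z up. Valve block 56x50 mm, 48 high, at x=0; plate 64 mm wide there, 142 at the nest; cylinder x 28-100 mm, 48 high; pad face x=155 at rest; stop face x=266, 48 high. Its twin with the empty nest stands at least 0.25 m to one side.
- loaded_lever (a joint): Its lever's lean, rad: 0 upright, + towards the head, hard stops at +-0.45. Shaft 10 mm thick (16 mm collar under the knob), pivot 55 mm up; black ball knob 28 mm dia., centre 95 mm from the pivot (150 mm up when upright), free all round. Spring: 5 N at the knob holds it fully over, 1-3 N more while the head slides; recentres at once when let go. The pad follows: 93 mm per rad, 42 mm at most.
- idle_lever (a joint): Lean in rad of the lever of the other, identical pusher with the empty nest: 0 upright. To be left alone.
- head: Black club head, 70x119x50 mm, about 0.2 kg, loose on its sole (8 mm above the table) in the nest of loaded_station, long side across the push. Origin at the centre of its sole, at first at x = 193 to 203 mm of loaded_station; a full lever stroke drives it to about x = 230 mm.
Things that resemble listed ones, but are neither listed nor needed, are in the scene too. Leave any green or turquoise look-alike of the head alone.

How it is judged:
By the outcome, as a careful person would: the job done as asked, in the order asked, and still so for the second after the job is handed in, with the robot touching nothing.
It also fails if it takes over 35 s, if anything falls off the work surface, if the arm or the gripper's body presses on something with over 40 N, if the wrist force passes 120 N, or if a joint passes its speed limit or range.

## Robot

A 6-joint arm with a two-finger parallel gripper is mounted at the origin on a cart in front of the work surface, level with it; the furniture and walls round the work are solid. World frame = base frame: x ahead of the robot, y to its left, z up, the work surface at z = 0. Lengths are in mm, angles in rad, forces in N, time in s.
With the tool pointing down it reaches from about 275 to 725 mm from the base axis. Payload 5.6 kg.
Tool frame: the origin (TCP) lies midway between the tips of the shut fingers; the grasp point (between the pads) lies 19 mm behind it; z points along the fingers, y is the line along which they close (so a half turn about z gives the same grasp; the last joint's range is limited). The gripper opens to 85 mm and grips with 20 to 120 N. Pads are 22 mm wide; open, the fingers measure 114 mm over their backs; the gripper's body (76 mm by 85 mm) begins 54 mm behind the grasp point. The pads swing forward as they close: fully open they stand 13 mm farther back than shut.
Start: joints at [-0.839, 0.255, 0.108, 0, -1.424, -0.285], TCP at [237.663, -495.993, 231.283] pointing down, gripper open.
Joint ranges: [-2.95, 2.95], [-1.21, 1.97], [-1.09, 1.5], [-2.87, 1.71], [-2.94, -0.07], [-3.05, 3.05]. Speed limits (rad/s): [2.57, 2.57, 3.14, 3.14, 3.14, 3.14].

## Interface

Orientations are given as a 3x3 rotation matrix whose columns are the frame's x, y, z axes.
In Python, from rig import r gives the robot as it stands. Calls block until the motion is done:
- r.goto(position, orientation): joint-space move of the TCP to a pose.
- r.line_to(position, speed=150, attitude=None): straight line of the TCP; attitude=None keeps the orientation; speed is the mean speed in mm/s.
- r.set_joints(angles): joint-space move.
- r.grip(opening): opening from 0.0 (shut) to 1.0 (fully open); the grip force is fixed at half the most; returns when the fingers have stopped.
- r.hold(seconds).
- r.solve_ik(position, orientation): joint angles nearest the present ones, or None.
- r.capture(name): name is "side" or "top"; returns the picture (384x512x3 uint8, blue, green, red); there is no depth.
- r.camera_params(name): a dict with "mtx" (3x3 intrinsics, pixels), "k1" (the pictures are not rectified: a ray, as slopes to the right and down, at radius r is drawn at 1 + k1 r^2 times it, then the intrinsics apply), "extrinsics" (4x4, takes a point from camera to world coordinates). Camera axes: x right, y down, z forward; pixel columns grow to the right and rows downward; lengths in mm; the calibration is good to about 2 mm. A picture is of the moment at which its call begins. camera_params takes no time and is no camera call.
A pose or a line that the arm cannot do raises r.IKError and nothing moves.
- r.close_job(): hands the job in; it is judged then, once.
Trained networks look in the newest picture that a camera, given by its name, has taken for a name from the list of things; names that differ only in an ending like _2 or _b are one class to them, and where a whole thing is asked for, a point or a joint stands for the part that bears it (a point fixed in the world has none). Each returns a list of dicts, best first, with "p" (0 to 1); they miss things now and then, are a little off and sometimes report something else, mostly with a low value. They report only what shows in the picture. A call takes as long as a camera call. They do not tell look-alikes from the thing itself.
- r.search_frame(camera, thing): "at" ([x, y, z] in mm, in world coordinates, good to about 4 mm: the middle of the surface that is visible of it).
- r.silhouettes(camera, thing): "region" (384x512 bool, what is visible of it).
Readings, each from a call of its own:
- r.read_time(): time.
- r.read_q(): joint angles.
- r.read_joint_velocities(): joint speeds.
- r.read_effort(): joint torques, N m.
- r.read_position(): TCP position.
- r.read_ee_rot(): TCP orientation.
- r.read_ft_force(): force on the tool from outside, world axes, zero at the start.
- r.read_moment(): the same for the moment, N m.
- r.read_finger_gap(): opening from 0.0 (shut) to 1.0 (fully open).
- r.read_grip_force(): force on a finger pad.
Only numpy, scipy, OpenCV 4.12 (cv2) and the standard library are available. Lean on these libraries where they do the work, as an engineer would, in place of code of your own. Each camera call takes 0.05 s, during which the arm holds its last target. There are 200 camera calls.

## Working session

There is one attempt and no reset: what is moved stays moved. The work goes in short steps, each a Python script; the robot and the scene stay as the last script left them, time stands still between calls to the robot, and variables do not carry over. Pictures are saved under pics/ and viewed, at most 10 in all, crops included, and the job is handed in when it is done.

```bash
mkdir -p pics
python3 - <<'E'
from rig import r
import cv2,numpy as np
for c in("top","side"):
    im=r.capture(c); cv2.imwrite(f"pics/{c}1.png",im)
    p=r.camera_params(c); print(c,p["mtx"].round(1).tolist(),p["k1"],p["extrinsics"].round(3).tolist())
    for t in("loaded_station","loaded_lever","idle_lever","head"):
        print(t,[(round(d["p"],2),np.round(d["at"]).tolist()) for d in r.search_frame(c,t)])
print(r.read_time())
E
```

```text
top [[397.4, 0.0, 252.1], [0.0, 397.4, 199.5], [0.0, 0.0, 1.0]] -0.01944283899049207 [[0.018, -0.982, 0.187, 366.526], [-1.0, -0.018, 0.005, 272.187], [-0.001, -0.187, -0.982, 1369.069], [0.0, 0.0, 0.0, 1.0]]
loaded_station [(0.77, [676.0, 230.0, 7.0]), (0.55, [718.0, 233.0, 34.0])]
loaded_lever [(0.52, [528.0, 234.0, 156.0])]
idle_lever [(0.53, [549.0, -112.0, 154.0])]
head [(0.91, [714.0, 235.0, 33.0]), (0.8, [582.0, 75.0, 24.0]), (0.61, [466.0, 657.0, 26.0])]
side [[392.7, 0.0, 249.5], [0.0, 392.7, 187.6], [0.0, 0.0, 1.0]] -0.00197635292229044 [[-0.997, -0.046, 0.063, 536.374], [-0.078, 0.526, -0.847, 1435.913], [0.006, -0.849, -0.528, 812.231], [0.0, 0.0, 0.0, 1.0]]
loaded_station [(0.79, [645.0, 254.0, 16.0])]
loaded_lever [(0.59, [545.0, -108.0, 136.0])]
idle_lever []
head [(0.86, [712.0, 261.0, 30.0]), (0.77, [473.0, 678.0, 27.0]), (0.74, [547.0, -109.0, 137.0]), (0.72, [592.0, 90.0, 28.0])]
0.5
```

View pics/top1.png

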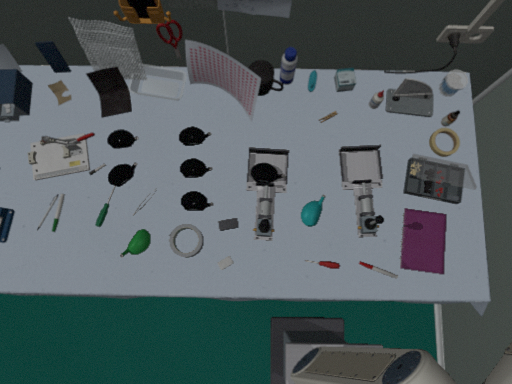

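View pics/side1.png

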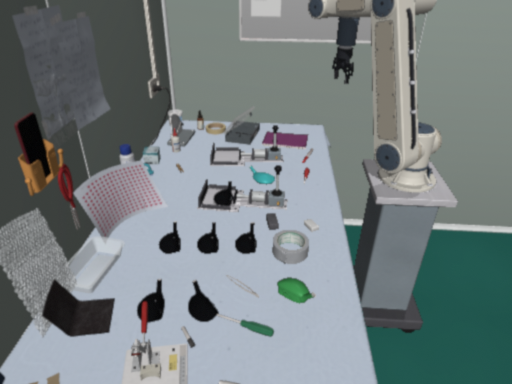

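Run:
```python
import cv2,numpy as np
a=cv2.imread("pics/top1.png")[140:245,235:400]; b=cv2.imread("pics/side1.png")[120:215,185:320]
a=cv2.resize(a,None,fx=4.4,fy=4.4,interpolation=cv2.INTER_CUBIC)[:, :]
cv2.imwrite("pics/cropt.png",a)
b=cv2.resize(b,None,fx=5.5,fy=5.5,interpolation=cv2.INTER_CUBIC); cv2.imwrite("pics/crops.png",b)
```

```text
(no output)
```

View pics/cropt.png

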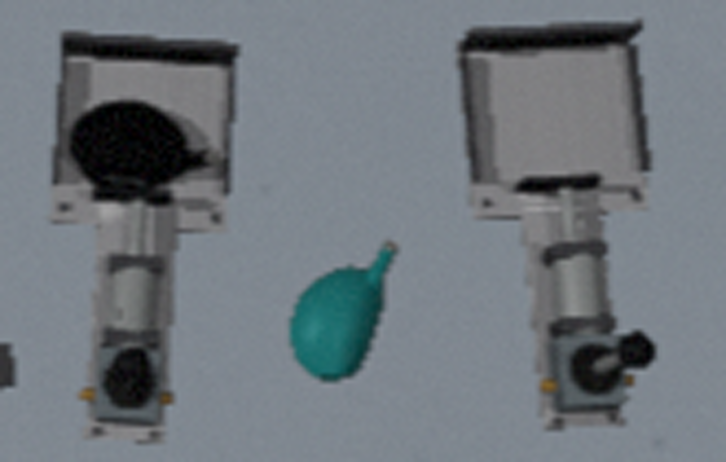

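View pics/crops.png

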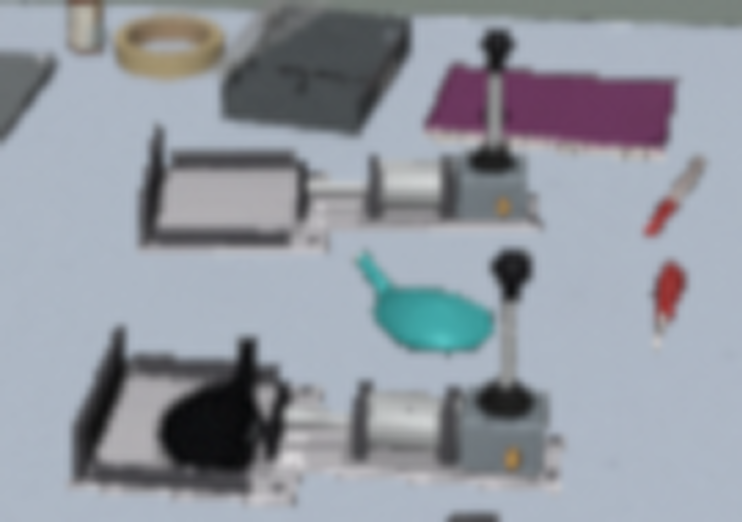

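The top crop shows two pushers. The left one, at (265,190) full-frame, has the black head in its nest, so it is the loaded one; its knob is at top (264,225.5) and side (278,169). The right one, at (367,190), has an empty nest, so it is idle. The turquoise look-alike is at (312,212).

```bash
cat > h.py <<'E'
import numpy as np,cv2
from rig import r
def ray(c,px):
    p=r.camera_params(c)
    u=cv2.undistortPoints(np.array([[px]],float),p["mtx"],np.array([p["k1"],0,0,0,0]))[0,0]
    E=p["extrinsics"]; return E[:3,3],E[:3,:3]@[u[0],u[1],1]
def plane(c,px,z):
    o,d=ray(c,px); return o+d*(z-o[2])/d[2]
def tri(a,b):
    (o,d),(q,e)=ray("top",a),ray("side",b)
    s=np.linalg.lstsq(np.c_[d,-e],q-o,rcond=None)[0]
    A,B=o+d*s[0],q+e*s[1]; return (A+B)/2,np.linalg.norm(A-B)
E
python3 - <<'E'
from h import *
T=lambda x,y:(x/4.4+235-.39,y/4.4+140-.39)
S=lambda x,y:(x/5.5+185-.41,y/5.5+120-.41)
print("knob",tri(T(129,376),S(511,270)))
a=plane("top",T(125,435),8);b=plane("top",T(151,41),48);c=plane("top",T(127,397),25)
n=(plane("top",T(52,220),8)+plane("top",T(228,228),8))/2
for k in(a,c,n,b):print(k.round(1))
d=b-a;print("yaw",np.arctan2(d[1],d[0]),np.hypot(*d[:2]))
e=plane("top",T(238,45),48)-plane("top",T(64,37),48);print("yaw2",np.arctan2(e[0],-e[1]))
for t in("top","side"):
    r.capture(t)
    for m in r.silhouettes(t,"loaded_lever"):
        y,x=np.nonzero(m["region"]);print(t,m["p"],x.mean(),y.mean(),x.min(),x.max(),y.min(),y.max())
x,y=np.array([528,233]);R=np.array([[1,0,0],[0,-1,0],[0,0,-1]])
print(r.read_ee_rot().round(2),r.solve_ik([460,233,200],R),r.solve_ik([460,233,200],np.array([[0,1,0],[1,0,0],[0,0,-1]])))
E
```

```text
knob (array([524.16892643, 239.55085243, 148.92311088]), np.float64(9.462364198199154))
[490.8 238.7   8. ]
[518.6 238.   25. ]
[658.9 229.    8. ]
[798.  223.3  48. ]
yaw -0.05025767736383241 307.53286693061693
yaw2 -0.0298853660824949
top 0.51 265.4347826086956 222.6086956521739 261 270 219 227
side 0.4 277.4431818181818 173.75 275 281 165 187
[[-0.9  -0.43  0.  ]
 [-0.43  0.9   0.  ]
 [-0.   -0.   -1.  ]] [ 0.77294787  0.19908411 -0.04411249  0.         -1.32759973  0.79784846] [ 0.77294787  0.19908411 -0.04411249  0.         -1.32759973  2.36864479]
```

```bash
cat >> h.py <<'E'
K,miss=tri((265.4,223.2),(277.7,168.8))
yaw=-0.045; c,s=np.cos(yaw),np.sin(yaw); u=np.array([c,s,0])
R=np.array([[c,s,0],[s,-c,0],[0,0,-1.]])
E
python3 - <<'E'
from h import *
print(K,miss)
ok=miss<6 and 515<K[0]<545 and 225<K[1]<245
if ok:
    A=K-60*u; A[2]=240
    q0=r.read_q(); r.goto(A,R); r.grip(0.12)
    A[2]=128; r.line_to(A,speed=150)
    print(r.read_time(),r.read_position(),r.read_ft_force())
    for n in("top","side"):cv2.imwrite(f"pics/{n}2.png",r.capture(n))
    a=cv2.resize(cv2.imread("pics/top2.png")[180:260,220:310],None,fx=4.4,fy=4.4)
    b=cv2.resize(cv2.imread("pics/side2.png")[130:225,185:305],None,fx=3.33,fy=3.705)
    cv2.imwrite("pics/c2.png",np.hstack([a,b[:352]]))
E
```

```text
[526.8549681  235.27907706 146.69262514] 2.5310939772775205
5.0167 [467.51526953 238.32261239 128.95992953] [-0.00791389 -0.62274744 -0.4861889 ]
```

View pics/c2.png

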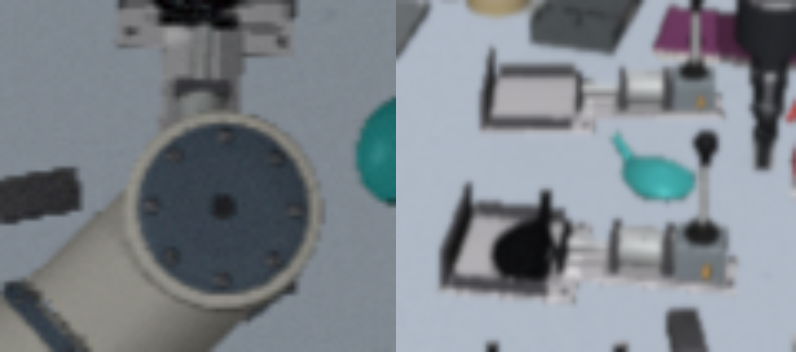

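The side view shows the lever upright at (278,169) and the fingers just behind it. I'll push in small steps and watch the force.

Run:
```python
from h import *
f0=r.read_ft_force(); P=lambda d:np.array([*(K+d*u)[:2],129.])
r.line_to(P(-32),speed=60)
d=-32; log=[]
while d<26:
    d+=3 if d<4 else 1.5
    r.line_to(P(d),speed=45)
    f=-(r.read_ft_force()-f0)@u; log.append((d,round(f,1)))
    if f>14: break
print(log,r.read_time(),(r.read_ft_force()-f0).round(1),((r.read_position()-K)@u).round(1))
cv2.imwrite("pics/side3.png",r.capture("side"))
b=cv2.resize(cv2.imread("pics/side3.png")[130:225,185:305],None,fx=5,fy=5)
cv2.imwrite("pics/c3.png",b)
```

```text
[(-29, np.float64(0.4)), (-26, np.float64(-0.6)), (-23, np.float64(0.4)), (-20, np.float64(0.4)), (-17, np.float64(1.2)), (-14, np.float64(0.6)), (-11, np.float64(2.8)), (-8, np.float64(3.5)), (-5, np.float64(2.2)), (-2, np.float64(2.2)), (1, np.float64(2.5)), (4, np.float64(4.3)), (5.5, np.float64(5.2)), (7.0, np.float64(5.0)), (8.5, np.float64(6.0)), (10.0, np.float64(6.1)), (11.5, np.float64(6.9)), (13.0, np.float64(6.7)), (14.5, np.float64(6.0)), (16.0, np.float64(6.5)), (17.5, np.float64(7.7)), (19.0, np.float64(7.8)), (20.5, np.float64(7.4)), (22.0, np.float64(10.1)), (23.5, np.float64(16.2))] 11.9833 [-16.1   1.4  -0.3] 18.8
```

View pics/c3.png

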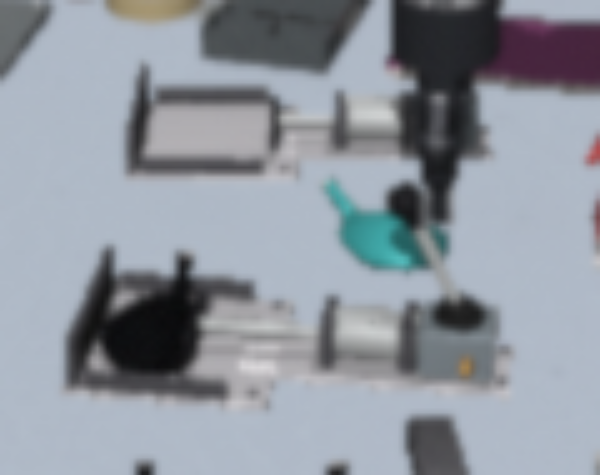

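The lever is fully over against its stop: the force jumped to 16 N, and the pad and head have moved forward. Next I hold, then retract.

Run:
```python
from h import *
r.hold(2.8); print(r.read_ft_force().round(1),r.read_time())
P=lambda d:np.array([*(K+d*u)[:2],129.])
r.line_to(P(-70),speed=90)
A=P(-70);A[2]=230;r.line_to(A,speed=150)
print(r.read_time(),r.read_ft_force().round(1))
cv2.imwrite("pics/side4.png",r.capture("side"))
b=cv2.resize(cv2.imread("pics/side4.png")[130:225,185:305],None,fx=5,fy=5)
cv2.imwrite("pics/c4.png",b)
```

```text
[-15.3   2.6  -0.6] 14.8333
16.85 [ 0.   0.1 -0.8]
```

View pics/c4.png

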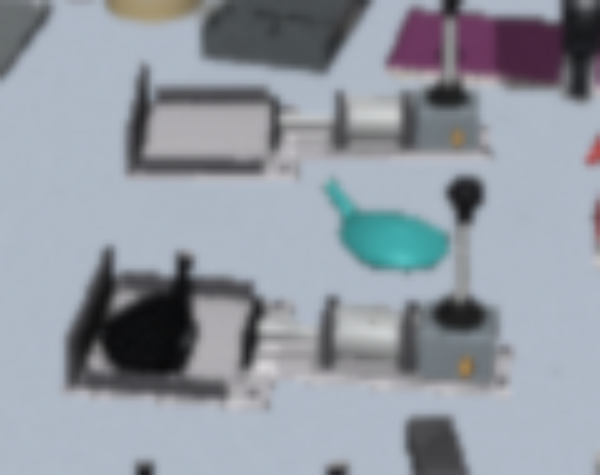

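The lever is upright again at crop (465,195), the pad is back, the head sits near the stop and the gripper is clear.

```bash
python3 -c "
from rig import r
print(r.close_job())"
```

```text
the job is handed in; nothing more can be done
None
```

The job is handed in: I pushed the loaded pusher's lever fully over, held it there about 2.8 s so the pad drove the head towards the end stop, and let it return upright, without touching the head or the other lever.

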